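# Draw out the test-strip tray

### The arm

A 7-joint arm with a two-finger parallel gripper is mounted at the origin on the work surface. World frame = base frame: x ahead of the robot, y to its left, z up, the work surface at z = 0. Lengths are in m, angles in rad, forces in N, time in s.
With the tool pointing down it reaches from about 0.35 to 0.9 m from the base axis. Payload 7.2 kg.
Tool frame: the origin (TCP) lies between the finger pads; the fingertips stand 8 mm ahead of it and the grasp point (between the pads) lies 11 mm behind it; z points along the fingers, y is the line along which they close (so a half turn about z gives the same grasp; the last joint's range is limited). The gripper opens to 88 mm and grips with 3 to 60 N. Pads are 20 mm wide; open, the fingers measure 115 mm over their backs; the gripper's body (75 mm by 178 mm) begins 61 mm behind the grasp point.
Start: joints at [-1.251, 0.411, -0.013, 1.596, 0.006, 1.134, -0.082], TCP at [0.236, 0.579, 0.231] pointing down, gripper open.
Joint ranges: [-2.95, 2.95], [-0.29, 1.99], [-1.47, 1.44], [0.14, 2.54], [-1.03, 4.17], [0.13, 1.85], [-2.86, 2.86]. Speed limits (rad/s): [2.39, 2.39, 3.01, 3.01, 3.14, 3.14, 3.14].

### API

Orientations are given as a unit quaternion [w, x, y, z].
In Python, from rig import get_state, capture, calibration, finish_job gives the robot as it stands. The module is installed in compiled form; this text tells all that it offers.
- The arm moves only by the tool arm_command, never from a script. Its argument "steps" is a list of rows, each an object with "translation": the shift along the world's x, y, z each as a share of 0.6 m, from -1 to 1, a list of three; "angular": the turn, a rotation vector about the world's x, y, z each as a share of 60 degrees, from -1 to 1, a list of three; "gripper": the closure, from -1 (fully open) to 1 (shut). In form: [{"translation": [x, y, z], "angular": [rx, ry, rz], "gripper": gripper}, ...]. A call has 1 to 12 rows; each row is the pose to reach, as a shift and turn from the pose commanded when the call began; what a row does not reach only later rows make up. A row lasts 1/10 s, in which the tool goes at most 50 mm and 8.59 degrees, less where a joint would pass 70% of its speed; a pose out of reach is approached as far as the arm can. A call with a number of a shift or a turn outside -1 to 1 is refused whole. A call with a gripper value outside its range is refused whole. The fingers move at their own pace and stop on an object; the grip force is fixed at half the most. Time passes only in rows, so rows that repeat a pose let the fingers close. It gives the time, the measured TCP pose, the force, the opening and the grip force at its end, in the units of the state.
- get_state(): the state, without advancing time (a new reading comes with each control period).
- capture(name): name is "side" or "top"; returns (picture, depth): 400x640x3 uint8, red, green, blue; 400x640 float32, m along the optical axis (not along the pixel's ray), 0 where there is no reading.
- calibration(name): a dict with "fx", "fy", "cx", "cy" (pixels), "R" (3x3) and "t" (3): a world point X has camera coordinates R X + t. Camera axes: x right, y down, z forward; pixel columns grow to the right and rows downward; lengths in m; the calibration is good to about 2 mm. A picture is of the moment at which its call begins. calibration takes no time and is no camera call.
- finish_job(): hands the job in; it is judged then, once.
The state is a dict: "t": time; "joint_pos": joint angles; "joint_vel": joint speeds; "effort": joint torques, N m; "tool_pos": TCP position; "orientation": TCP orientation; "wrist_force": force on the tool from outside, world axes, zero at the start; "torque": the same for the moment, N m; "width": opening from 0.0 (shut) to 1.0 (fully open); "finger_force": force on a finger pad.
Only numpy, scipy, OpenCV 4.12 (cv2) and the standard library are available. Lean on these libraries where they do the work, as an engineer would, in place of code of your own. Each camera call takes 0.05 s, during which the arm holds its last target. There are 200 camera calls.

### The job

Get the table ready for the next blood-sugar check: push the tray that was left half open (the lancing pen lies in it) fully home, and hook a fingertip behind the front lip of the shut tray in which the round strip pot stands and draw that tray out to its stop. Keep the pot standing, leave the third tray shut and the other things on the table where they are, and do not pinch a tray's front or lift anything: fingertips only.

Things in the scene. Friction and masses are not known exactly. Their poses are not given: they have to be found in the camera images.
- dock: Grey board 215 x 336 x 10 mm, fixed to the table, carrying three equal drawer units side by side, 108 mm apart; which unit is left, middle or right varies. Origin: centre of its underside. Its x axis is the direction in which all trays slide home (level, roughly away from the robot); y runs along the row, z up. At its far edge is an upstand, its top 40 mm above the table.
- strip_unit: The strip tray's unit: a clear plastic sleeve 104 mm wide, its flat top 76 mm above the table, fixed on the dock. Origin 10 mm above the table; the sleeve runs from 50 mm before it to 100 mm beyond it; axes as the dock's. A white open-topped tray slides in it on runners; shut, its front 50 mm sticks out towards the robot, open above. The other two units are the same.
- strip_lip_mid (a point): Strip tray's front lip: middle of its top edge, on its back face, 58 mm above the table; moves with the tray; axes as the dock's. The front is an upright plate 6 mm thick, 100 wide, 44 high; its outer face is 6 mm in front of this point. Behind the lip, before the sleeve, is a pocket for a finger, 44 mm long when shut, 82 wide; tray floor 17 mm and side walls 46 mm above the table.
- strip_tray (a joint): How far the strip tray is drawn out, in m: 0 shut, 0.11 at its stop. Starts shut. It slides with about 1.5 N of friction and stays where it is left.
- pen_lip_mid (a point): The same point on the lancing-pen tray.
- pen_tray (a joint): How far the lancing-pen tray is drawn out, in m, as for the strip tray: 0 is fully home. Starts 0.05 to 0.09 out.
- swab_lip_mid (a point): The same point on the third tray, which holds a carton of swabs and is to stay shut.
- swab_tray (a joint): How far the third tray is drawn out, in m. Starts shut.
- pot_mid (a point): Centre of the strip pot, half-way up: grey round pot with a dark grey flip cap, 32 mm in diameter, 48 mm high, standing loose on the floor of the strip tray, some 110 to 150 mm behind its lip; its z axis points up. Seen from above through the clear sleeve.
- lancer_mid (a point): Centre of the lancing pen, a white and grey rounded bar 100 x 16 x 14 mm, lying loose on the floor of the pen tray, roughly along the tray.
- monitor: White blood-pressure monitor, 115 x 130 mm, about 75 mm high, on the table to the right of the dock. Origin at the centre of its underside. Not to be moved.
- meter: Black glucose meter, 92 x 50 x 18 mm, lying on the table to the left of the dock. Origin at the centre of its underside. Not to be moved.
- carton: Paper carton 45 x 60 mm, 95 mm high, standing on the table to the left of the dock. Origin at the centre of its underside. Not to be moved.
Mind the look-alikes: they are no part of the job. Of the things shaped like the part that bears lancer_mid, the white one is meant.

How it is judged:
By the outcome, as a careful person would: the job done as asked, in the order asked, and still so for the second after the job is handed in, with the robot touching nothing.
It also fails if it takes over 45 s, if anything falls off the work surface, if the arm or the gripper's body presses on something with over 40 N, if the wrist force passes 120 N, or if a joint passes its speed limit or range.

## Working session

There is one attempt and no reset: what is moved stays moved. The work goes in short steps, Python scripts to look and compute and a tool call to move; the robot and the scene stay as the last step left them, time stands still between calls to the robot, and variables do not carry over. Pictures are saved under pics/ and viewed, at most 10 in all, crops included, and the job is handed in when it is done.

Besides the shell and the picture viewer there is one more tool, called after "Request:" as name([rows], argument=value, ...), one row to a line, values as JSON. arm_command: Moves the arm, as the interface text tells. Its arguments: {"type":"object","properties":{"steps":{"type":"array"}},"required":["steps"]}

```bash
mkdir -p pics; python3 - <<'E'
from rig import *
import cv2,numpy as np
for n in("top","side"):
    p,d=capture(n);cv2.imwrite(f"pics/{n}0.png",p[:,:,::-1]);np.savez(f"{n}0.npz",p=p,d=d)
    c=calibration(n);print(n,c)
s=get_state();print(s["t"],s["tool_pos"],s["orientation"],s["width"])
E
```

```text
top {'fx': 393.30186700034176, 'fy': 393.30186700034176, 'cx': 322.4079218937734, 'cy': 196.964387268958, 'R': array([[-0.0186339 , -0.99982514, -0.00156958],
       [-0.98732555,  0.01864837, -0.15760866],
       [ 0.15761037, -0.00138717, -0.9875004 ]]), 't': array([0.02941572, 0.63787551, 0.77012444])}
side {'fx': 411.53098770452965, 'fy': 411.53098770452965, 'cx': 323.21350869606715, 'cy': 204.7318161070671, 'R': array([[ 0.80512833, -0.59309987,  0.00096173],
       [-0.42323626, -0.57567429, -0.69962146],
       [ 0.41549904,  0.56287801, -0.71451305]]), 't': array([-0.49594579,  0.31768127,  0.76185023])}
0.1 [0.23621551 0.57817753 0.22991957] [-7.24512381e-05  1.92657450e-01  9.81265827e-01 -6.91889263e-04] 0.9975748501044066
```

View pics/top0.png

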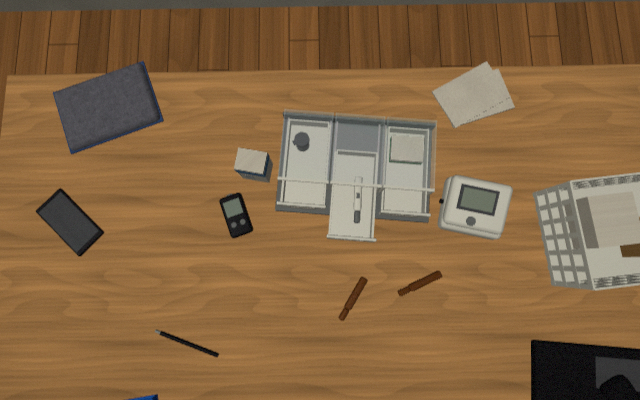

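View pics/side0.png

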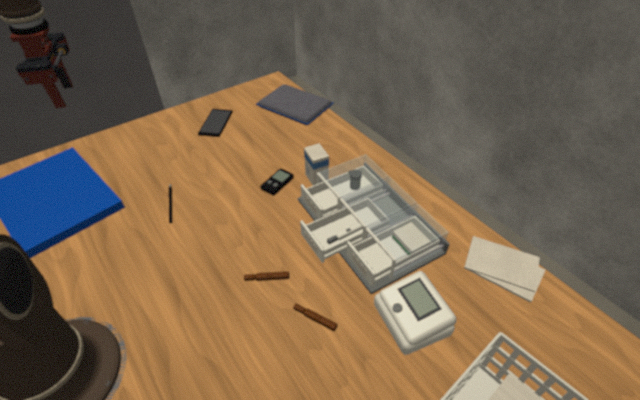

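The top view shows the strip tray on the left (pot at about 301,141), the pen tray in the middle (front edge at about 328–376, 238) and the swab tray on the right. I'll enlarge the dock to find its edges.

```bash
cat > h.py <<'E'
import numpy as np
from rig import calibration
def ray(n,uv,z):
    c=calibration(n);R,t=c["R"],c["t"];o=-R.T@t
    uv=np.atleast_2d(np.array(uv,float))
    d=np.c_[(uv[:,0]-c["cx"])/c["fx"],(uv[:,1]-c["cy"])/c["fy"],np.ones(len(uv))]@R
    return o+d*((z-o[2])/d[:,2])[:,None]
def proj(n,X):
    c=calibration(n);q=np.atleast_2d(X)@c["R"].T+c["t"]
    return np.c_[q[:,0]/q[:,2]*c["fx"]+c["cx"],q[:,1]/q[:,2]*c["fy"]+c["cy"]]
E
python3 - <<'E'
import cv2,numpy as np
p=np.load("top0.npz")["p"][:,:,::-1]
c=cv2.resize(p[105:250,265:450],None,fx=4,fy=4,interpolation=cv2.INTER_CUBIC);cv2.imwrite("pics/topc.png",c)
E
```

```text
(no output)
```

View pics/topc.png

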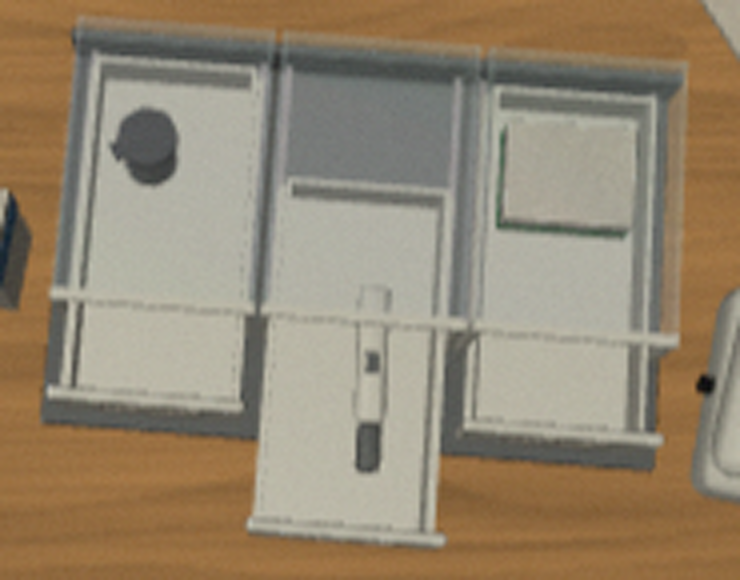

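The enlarged crop shows these features, in crop pixels:
- Lip tops: strip (47,393)–(242,408), pen (248,526)–(443,541), swab (464,429)–(661,440).
- Sleeve front edge: (52,293)–(678,341).
- Pot cap at about (148,135).

```bash
python3 - <<'E'
from h import *
np.set_printoptions(precision=4,suppress=True)
f=lambda a:265*np.array([1,0])+105*np.array([0,1])+(np.array(a,float)+.5)/4-.5
c=calibration("top");print("cam",-c["R"].T@c["t"])
def P(name,a,z):
    X=ray("top",f(a),z);print(name,X.tolist() if 0 else X, end=" ")
    if len(X)==2:
        d=X[1]-X[0];print("len",np.linalg.norm(d),"yaw deg",np.degrees(np.arctan2(d[0],-d[1])))
    else: print()
    return X
P("strip",[(47,393),(242,408)],.058)
P("pen",[(248,526),(443,541)],.058)
P("swab",[(464,429),(661,440)],.058)
P("sleeve",[(52,293),(678,341)],.076)
P("dockfront",[(42,422),(652,469)],.010)
P("sleeve rear",[(80,20),(687,66)],.076)
P("pot",[(148,135)],.065)
P("pen item",[(374,288),(368,470)],.031)
import cv2
d=np.load("top0.npz")["d"]
E
```

```text
cam [0.509  0.0186 0.8611]
strip [[0.6266 0.1126 0.058 ]
 [0.6169 0.0122 0.058 ]] len 0.10087409893396873 yaw deg -5.5169787095099805
pen [[ 0.5563  0.0104  0.058 ]
 [ 0.5468 -0.0885  0.058 ]] len 0.09933316083654667 yaw deg -5.45837714661785
swab [[ 0.6039 -0.1016  0.058 ]
 [ 0.5963 -0.2024  0.058 ]] len 0.10107259386762361 yaw deg -4.300391598610886
sleeve [[ 0.6754  0.108   0.076 ]
 [ 0.6445 -0.2091  0.076 ]] len 0.31859644843182666 yaw deg -5.553894103395995
dockfront [[ 0.6177  0.121   0.01  ]
 [ 0.5858 -0.2097  0.01  ]] len 0.3322408893456212 yaw deg -5.509410657717037
sleeve rear [[ 0.8211  0.0932  0.076 ]
 [ 0.7898 -0.223   0.076 ]] len 0.3177812883240583 yaw deg -5.645854326966344
pot [[0.7614 0.0588 0.065 ]] 
pen item [[ 0.6844 -0.0604  0.031 ]
 [ 0.5862 -0.0539  0.031 ]] len 0.09838346584526865 yaw deg -93.73537660144173
```

The tray axis is yawed about −5.5°, so ux=(0.995,−0.096). The pen tray is about 60 mm out. I'll move over the area in front of the pen tray, close the fingers, and align the tool with the dock.

Request:
arm_command([
  {"translation": [0.44,-0.93,0],"angular": [0,0,0.278],"gripper": 1},
  {"translation": [0.44,-0.93,0],"angular": [0,0,0.278],"gripper": 1},
  {"translation": [0.44,-0.93,0],"angular": [0,0,0.278],"gripper": 1},
  {"translation": [0.44,-0.93,0],"angular": [0,0,0.278],"gripper": 1},
  {"translation": [0.44,-0.93,0],"angular": [0,0,0.278],"gripper": 1},
  {"translation": [0.44,-0.93,0],"angular": [0,0,0.278],"gripper": 1},
  {"translation": [0.44,-0.93,0],"angular": [0,0,0.278],"gripper": 1},
  {"translation": [0.44,-0.93,0],"angular": [0,0,0.278],"gripper": 1},
  {"translation": [0.44,-0.93,0],"angular": [0,0,0.278],"gripper": 1},
  {"translation": [0.44,-0.93,0],"angular": [0,0,0.278],"gripper": 1},
  {"translation": [0.44,-0.93,0],"angular": [0,0,0.278],"gripper": 1},
  {"translation": [0.44,-0.93,0],"angular": [0,0,0.278],"gripper": 1},
])

```text
t: 1.3
tool_pos: [0.4933, 0.0343, 0.2307]
orientation: [0.0, 0.048, 0.999, 0.0]
wrist_force: [0.8, 2.0, 1.2]
width: 0.007
finger_force: 0.0
```

Request:
arm_command([
  {"translation": [0.02,-0.1,-0.15],"angular": [0,0,0],"gripper": 1},
  {"translation": [0.02,-0.1,-0.15],"angular": [0,0,0],"gripper": 1},
  {"translation": [0.02,-0.1,-0.15],"angular": [0,0,0],"gripper": 1},
  {"translation": [0.02,-0.1,-0.15],"angular": [0,0,0],"gripper": 1},
  {"translation": [0.02,-0.1,-0.15],"angular": [0,0,0],"gripper": 1},
])

```text
t: 1.8
tool_pos: [0.5055, -0.0225, 0.1416]
orientation: [0.0, 0.048, 0.999, 0.0]
wrist_force: [0.8, 0.1, -0.5]
width: 0.006
finger_force: 0.0
```

Request:
arm_command([
  {"translation": [0.005,-0.023,-0.06],"angular": [0,0,0],"gripper": 1},
  {"translation": [0.005,-0.023,-0.12],"angular": [0,0,0],"gripper": 1},
  {"translation": [0.005,-0.023,-0.163],"angular": [0,0,0],"gripper": 1},
  {"translation": [0.005,-0.023,-0.163],"angular": [0,0,0],"gripper": 1},
  {"translation": [0.005,-0.023,-0.163],"angular": [0,0,0],"gripper": 1},
])

```text
t: 2.3
tool_pos: [0.5089, -0.0364, 0.0443]
orientation: [0.001, 0.048, 0.999, 0.0]
wrist_force: [0.5, -0.2, 0.6]
width: 0.008
finger_force: 0.0
```

```bash
python3 - <<'E'
from rig import *
import cv2,numpy as np
p,d=capture("top");q,_=capture("side")
a=cv2.resize(p[100:260,250:450,::-1],None,fx=2,fy=2.5);b=cv2.resize(q[130:290,270:470,::-1],None,fx=2,fy=2.5)
cv2.imwrite("pics/p1.png",np.hstack([a,b]));print(get_state()["tool_pos"],get_state()["wrist_force"])
E
```

```text
[ 0.50958157 -0.03683039  0.0449643 ] [-0.32682313 -0.47222167 -0.51097323]
```

View pics/p1.png

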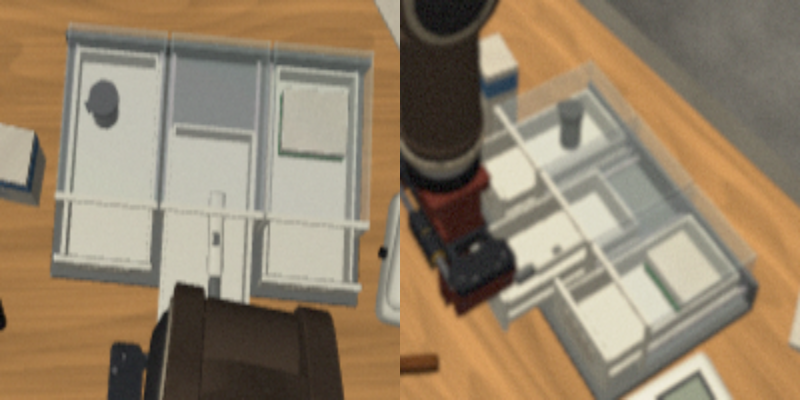

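The gripper is in front of the pen tray's lip and clear of it. I'll push the tray home slowly.

Request:
arm_command([
  {"translation": [0.012,-0.001,0],"angular": [0,0,0],"gripper": 1},
  {"translation": [0.024,-0.002,0],"angular": [0,0,0],"gripper": 1},
  {"translation": [0.036,-0.003,0],"angular": [0,0,0],"gripper": 1},
  {"translation": [0.048,-0.005,0],"angular": [0,0,0],"gripper": 1},
  {"translation": [0.06,-0.006,0],"angular": [0,0,0],"gripper": 1},
  {"translation": [0.072,-0.007,0],"angular": [0,0,0],"gripper": 1},
  {"translation": [0.084,-0.008,0],"angular": [0,0,0],"gripper": 1},
  {"translation": [0.096,-0.009,0],"angular": [0,0,0],"gripper": 1},
  {"translation": [0.108,-0.01,0],"angular": [0,0,0],"gripper": 1},
  {"translation": [0.118,-0.011,0],"angular": [0,0,0],"gripper": 1},
  {"translation": [0.128,-0.012,0],"angular": [0,0,0],"gripper": 1},
  {"translation": [0.135,-0.013,0],"angular": [0,0,0],"gripper": 1},
])

```text
t: 3.6
tool_pos: [0.5894, -0.0453, 0.0427]
orientation: [-0.0, 0.048, 0.999, 0.0]
wrist_force: [-2.0, -0.3, -0.4]
width: 0.007
finger_force: 0.8
```

Request:
arm_command([
  {"translation": [0.003,0,0],"angular": [0,0,0],"gripper": 1},
  {"translation": [0.006,-0.001,0],"angular": [0,0,0],"gripper": 1},
  {"translation": [0.009,-0.001,0],"angular": [0,0,0],"gripper": 1},
  {"translation": [0.009,-0.001,0],"angular": [0,0,0],"gripper": 1},
])

```text
t: 4.0
tool_pos: [0.5946, -0.0458, 0.0429]
orientation: [0.0, 0.048, 0.999, 0.0]
wrist_force: [-0.8, 0.2, -0.1]
width: 0.003
finger_force: 0.4
```

Request:
arm_command([
  {"translation": [0.002,0,0],"angular": [0,0,0],"gripper": 1},
  {"translation": [0.004,0,0],"angular": [0,0,0],"gripper": 1},
  {"translation": [0.006,-0.001,0],"angular": [0,0,0],"gripper": 1},
  {"translation": [0.006,-0.001,0],"angular": [0,0,0],"gripper": 1},
])

```text
t: 4.4
tool_pos: [0.5964, -0.046, 0.0428]
orientation: [-0.002, 0.048, 0.999, 0.0]
wrist_force: [-8.3, 2.9, 4.6]
width: 0.003
finger_force: 3.6
```

Request:
arm_command([
  {"translation": [0.003,0,0],"angular": [0,0,0],"gripper": 1},
  {"translation": [0.003,0,0],"angular": [0,0,0],"gripper": 1},
  {"translation": [0.003,0,0],"angular": [0,0,0],"gripper": 1},
])

```text
t: 4.7
tool_pos: [0.5965, -0.046, 0.0426]
orientation: [-0.003, 0.048, 0.999, 0.0]
wrist_force: [-12.8, 0.7, 8.1]
width: 0.006
finger_force: 6.2
```

The tray is at its stop: the force rose with no further motion. I'll retreat, lift, and move above the strip tray's pocket.

Request:
arm_command([
  {"translation": [-0.03,0.003,0],"angular": [0,0,0],"gripper": 1},
  {"translation": [-0.03,0.003,0.03],"angular": [0,0,0],"gripper": 1},
  {"translation": [-0.03,0.003,0.1],"angular": [0,0,0],"gripper": 1},
  {"translation": [-0.03,0.003,0.16],"angular": [0,0,0],"gripper": 1},
  {"translation": [0.0,0.06,0.16],"angular": [0,0,0],"gripper": 1},
  {"translation": [0.04,0.12,0.16],"angular": [0,0,0],"gripper": 1},
  {"translation": [0.075,0.173,0.16],"angular": [0,0,0],"gripper": 1},
  {"translation": [0.075,0.173,0.16],"angular": [0,0,0],"gripper": 1},
  {"translation": [0.075,0.173,0.16],"angular": [0,0,0],"gripper": 1},
])

```text
t: 5.6
tool_pos: [0.6452, 0.0581, 0.1387]
orientation: [0.0, 0.047, 0.999, -0.0]
wrist_force: [-0.2, -1.4, 0.2]
width: 0.004
finger_force: 0.0
```

```bash
python3 - <<'E'
from rig import *
import cv2,numpy as np
p,d=capture("top");q,_=capture("side")
a=cv2.resize(p[100:260,250:450,::-1],None,fx=2,fy=2.5);b=cv2.resize(q[130:290,270:470,::-1],None,fx=2,fy=2.5)
cv2.imwrite("pics/p2.png",np.hstack([a,b]));print(get_state()["tool_pos"],get_state()["wrist_force"])
E
```

```text
[0.64457451 0.05567797 0.13889545] [-0.74346229 -0.11477839  0.03189237]
```

View pics/p2.png

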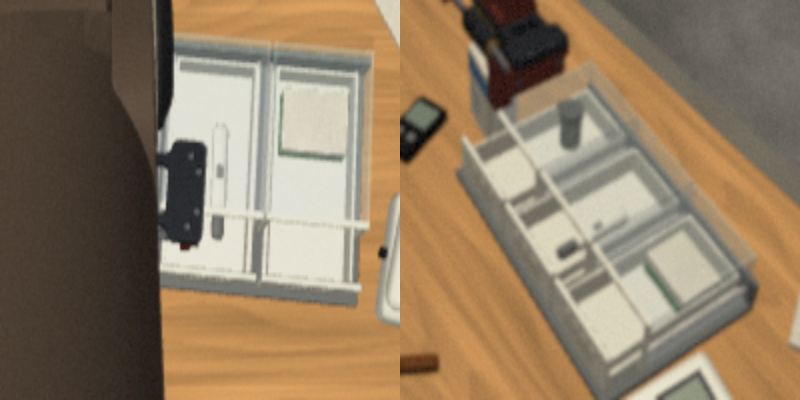

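The pen tray is home, level with its neighbours, and the fingers hang over the strip pocket. I'll descend into it.

Request:
arm_command([
  {"translation": [0,0,-0.04],"angular": [0,0,0],"gripper": 1},
  {"translation": [0,0,-0.08],"angular": [0,0,0],"gripper": 1},
  {"translation": [0,0,-0.11],"angular": [0,0,0],"gripper": 1},
  {"translation": [0,0,-0.135],"angular": [0,0,0],"gripper": 1},
  {"translation": [0,0,-0.16],"angular": [0,0,0],"gripper": 1},
  {"translation": [0,0,-0.16],"angular": [0,0,0],"gripper": 1},
  {"translation": [0,0,-0.16],"angular": [0,0,0],"gripper": 1},
])

```text
t: 6.4
tool_pos: [0.6449, 0.0568, 0.043]
orientation: [0.0, 0.049, 0.999, -0.0]
wrist_force: [0.0, 0.1, -0.4]
width: 0.004
finger_force: 0.0
```

Request:
arm_command([
  {"translation": [-0.006,0.0006,0],"angular": [0,0,0],"gripper": 1},
  {"translation": [-0.012,0.0012,0],"angular": [0,0,0],"gripper": 1},
  {"translation": [-0.016,0.0016,0],"angular": [0,0,0],"gripper": 1},
  {"translation": [-0.02,0.002,0],"angular": [0,0,0],"gripper": 1},
  {"translation": [-0.024,0.0024,0],"angular": [0,0,0],"gripper": 1},
  {"translation": [-0.028,0.0028,0],"angular": [0,0,0],"gripper": 1},
  {"translation": [-0.033,0.0032,0],"angular": [0,0,0],"gripper": 1},
  {"translation": [-0.038,0.0037,0],"angular": [0,0,0],"gripper": 1},
  {"translation": [-0.044,0.0042,0],"angular": [0,0,0],"gripper": 1},
  {"translation": [-0.05,0.0048,0],"angular": [0,0,0],"gripper": 1},
  {"translation": [-0.056,0.0054,0],"angular": [0,0,0],"gripper": 1},
  {"translation": [-0.06,0.0058,0],"angular": [0,0,0],"gripper": 1},
])

```text
t: 7.6
tool_pos: [0.6083, 0.0608, 0.0428]
orientation: [-0.0, 0.048, 0.999, 0.0]
wrist_force: [1.0, -0.1, 0.2]
width: 0.005
finger_force: 0.8
```

Request:
arm_command([
  {"translation": [-0.004,0.0004,0],"angular": [0,0,0],"gripper": 1},
  {"translation": [-0.01,0.001,0],"angular": [0,0,0],"gripper": 1},
  {"translation": [-0.017,0.0016,0],"angular": [0,0,0],"gripper": 1},
  {"translation": [-0.024,0.0023,0],"angular": [0,0,0],"gripper": 1},
  {"translation": [-0.031,0.003,0],"angular": [0,0,0],"gripper": 1},
  {"translation": [-0.038,0.0037,0],"angular": [0,0,0],"gripper": 1},
  {"translation": [-0.045,0.0043,0],"angular": [0,0,0],"gripper": 1},
  {"translation": [-0.052,0.005,0],"angular": [0,0,0],"gripper": 1},
  {"translation": [-0.059,0.0057,0],"angular": [0,0,0],"gripper": 1},
  {"translation": [-0.066,0.0063,0],"angular": [0,0,0],"gripper": 1},
  {"translation": [-0.073,0.007,0],"angular": [0,0,0],"gripper": 1},
  {"translation": [-0.08,0.0077,0],"angular": [0,0,0],"gripper": 1},
])

```text
t: 8.8
tool_pos: [0.5604, 0.0654, 0.0428]
orientation: [-0.0, 0.048, 0.999, 0.0]
wrist_force: [2.6, 1.1, -1.6]
width: 0.003
finger_force: 0.8
```

Request:
arm_command([
  {"translation": [-0.006,0.0006,0],"angular": [0,0,0],"gripper": 1},
  {"translation": [-0.012,0.0012,0],"angular": [0,0,0],"gripper": 1},
  {"translation": [-0.018,0.0017,0],"angular": [0,0,0],"gripper": 1},
  {"translation": [-0.024,0.0023,0],"angular": [0,0,0],"gripper": 1},
  {"translation": [-0.029,0.0028,0],"angular": [0,0,0],"gripper": 1},
  {"translation": [-0.034,0.0033,0],"angular": [0,0,0],"gripper": 1},
  {"translation": [-0.038,0.0036,0],"angular": [0,0,0],"gripper": 1},
  {"translation": [-0.042,0.004,0],"angular": [0,0,0],"gripper": 1},
  {"translation": [-0.045,0.0043,0],"angular": [0,0,0],"gripper": 1},
  {"translation": [-0.048,0.0046,0],"angular": [0,0,0],"gripper": 1},
  {"translation": [-0.051,0.0049,0],"angular": [0,0,0],"gripper": 1},
  {"translation": [-0.051,0.0049,0],"angular": [0,0,0],"gripper": 1},
])

```text
t: 10.0
tool_pos: [0.5298, 0.0682, 0.0428]
orientation: [-0.0, 0.048, 0.999, -0.0]
wrist_force: [1.2, 1.1, 0.6]
width: 0.008
finger_force: 0.2
```

Request:
arm_command([
  {"translation": [-0.002,0.0002,0],"angular": [0,0,0],"gripper": 1},
  {"translation": [-0.004,0.0004,0],"angular": [0,0,0],"gripper": 1},
  {"translation": [-0.006,0.0006,0],"angular": [0,0,0],"gripper": 1},
  {"translation": [-0.008,0.0008,0],"angular": [0,0,0],"gripper": 1},
  {"translation": [-0.01,0.001,0],"angular": [0,0,0],"gripper": 1},
  {"translation": [-0.01,0.001,0],"angular": [0,0,0],"gripper": 1},
])

```text
t: 10.6
tool_pos: [0.5258, 0.0686, 0.0431]
orientation: [0.002, 0.048, 0.999, -0.0]
wrist_force: [6.9, 0.1, -4.6]
width: 0.005
finger_force: 3.3
```

Request:
arm_command([
  {"translation": [-0.002,0.0002,0],"angular": [0,0,0],"gripper": 1},
  {"translation": [-0.004,0.0004,0],"angular": [0,0,0],"gripper": 1},
  {"translation": [-0.004,0.0004,0],"angular": [0,0,0],"gripper": 1},
])

```text
t: 10.9
tool_pos: [0.5257, 0.0687, 0.0435]
orientation: [0.004, 0.049, 0.999, 0.0]
wrist_force: [12.6, -1.5, -8.8]
width: 0.004
finger_force: 6.4
```

The tray is at its stop. I'll ease off the lip, lift, and move clear.

Request:
arm_command([
  {"translation": [0.015,-0.001,0],"angular": [0,0,0],"gripper": 1},
  {"translation": [0.03,-0.003,0],"angular": [0,0,0],"gripper": 1},
  {"translation": [0.03,-0.003,0],"angular": [0,0,0],"gripper": 1},
  {"translation": [0.03,-0.003,0.06],"angular": [0,0,0],"gripper": 1},
  {"translation": [0.03,-0.003,0.14],"angular": [0,0,0],"gripper": 1},
  {"translation": [0.03,-0.003,0.22],"angular": [0,0,0],"gripper": 1},
  {"translation": [0.03,-0.003,0.3],"angular": [0,0,0],"gripper": 1},
  {"translation": [-0.1,0.1,0.3],"angular": [0,0,0],"gripper": 1},
  {"translation": [-0.2,0.2,0.3],"angular": [0,0,0],"gripper": 1},
  {"translation": [-0.25,0.4,0.3],"angular": [0,0,0],"gripper": 1},
  {"translation": [-0.25,0.5,0.3],"angular": [0,0,0],"gripper": 1},
  {"translation": [-0.25,0.5,0.3],"angular": [0,0,0],"gripper": 1},
])

```text
t: 12.1
tool_pos: [0.4053, 0.2718, 0.2231]
orientation: [-0.0, 0.048, 0.999, 0.0]
wrist_force: [1.4, 0.0, -0.3]
width: 0.005
finger_force: 0.0
```

```bash
python3 - <<'E'
from rig import *
import cv2,numpy as np
p,d=capture("top");q,_=capture("side")
a=cv2.resize(p[100:260,215:515,::-1],None,fx=2.6,fy=2.6)[:, :780];b=cv2.resize(q[110:270,200:500,::-1],None,fx=1.1,fy=1.1)
cv2.imwrite("pics/p3.png",np.vstack([a,np.pad(b,((0,0),(0,780-b.shape[1]),(0,0)))]));s=get_state();print(s["t"],s["tool_pos"],s["wrist_force"])
E
```

```text
12.2 [0.40316281 0.27699213 0.22266064] [-0.03802523 -0.8861758  -0.4237965 ]
```

View pics/p3.png

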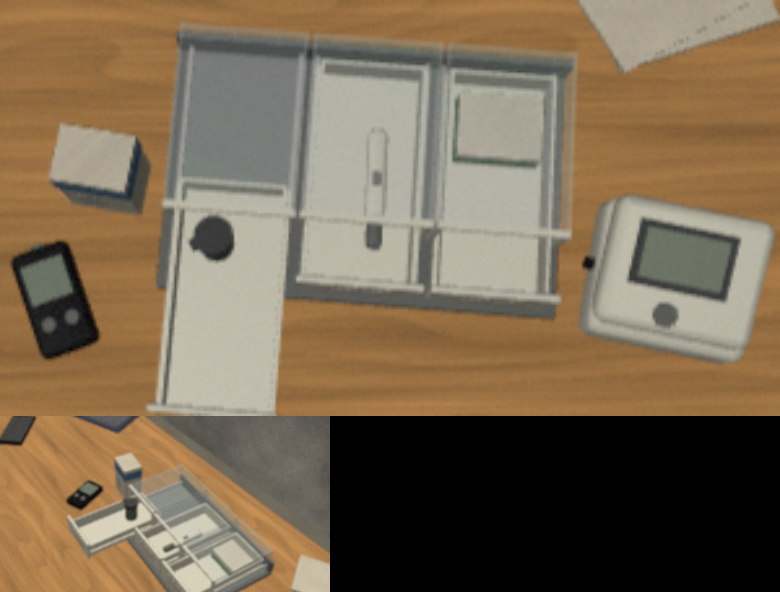

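The picture shows the pot upright (crop 212,238), the pen tray level with the shut swab tray, and the strip tray drawn out with its lip at about row 409. The other things on the table haven't moved. I'll check the travel, then hand in.

```bash
python3 - <<'E'
from h import *
from rig import finish_job
f=lambda x,y:(215+(x+.5)/2.6-.5,100+(y+.5)/2.6-.5)
X=ray("top",[f(148,407.5),f(275,413)],.058).mean(0);u=np.array([.9954,-.096])
d=(np.array([.6218,.0624])-X[:2])@u;print(X,d)
Y=ray("top",[f(298,279),f(424,288)],.058).mean(0);print((np.array([.6114,-.0451])-Y[:2])@u)
if d>.105: print(finish_job())
E
```

```text
[0.51447198 0.07299993 0.058     ] 0.10785190853716817
-0.00011093155035767855
the job is handed in; nothing more can be done
None
```

The job is done and handed in: the lancing-pen tray is fully home, and the strip tray is drawn out to its stop (about 108 mm by camera) with the pot standing; the swab tray is still shut and nothing else on the table was moved.

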